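# Sound the jig bore and fit the matching rest post

## Robot

A 6-joint arm with a two-finger parallel gripper is mounted at the origin on a cart in front of the work surface, level with it; the furniture and walls round the work are solid. World frame = base frame: x ahead of the robot, y to its left, z up, the work surface at z = 0. Lengths are in m, angles in rad, forces in N, time in s.
With the tool pointing down it reaches from about 0.25 to 0.725 m from the base axis. Payload 4 kg.
Tool frame: the origin (TCP) lies midway between the tips of the shut fingers; the grasp point (between the pads) lies 19 mm behind it; z points along the fingers, y is the direction in which the jaws open and shut (so a half turn about z gives the same grasp; the last joint's range is limited). The gripper opens to 85 mm and grips with 20 to 120 N. Pads are 22 mm wide; open, the fingers measure 114 mm over their backs; the gripper's body (76 mm by 85 mm) begins 54 mm behind the grasp point. The pads swing forward as they close: fully open they stand 13 mm farther back than shut.
Start: joints at [-1.162, 0.241, 0.005, 1.335, 0, 1.571], TCP at [0.199, -0.459, 0.231] pointing down, gripper open.
Joint ranges: [-2.72, 2.72], [-1.05, 1.87], [-1.09, 1.28], [-1.99, 2.15], [-1.42, 1.44], [-3.14, 3.14]. Speed limits (rad/s): [2.79, 2.79, 3.14, 3.14, 3.14, 3.14].

## Interface

Orientations are given as a unit quaternion [x, y, z, w].
In Python, from workcell import bot, vision gives the robot as it stands. The module is installed in compiled form; this text tells all that it offers.
- The arm moves only by the tool send_rows, never from a script. Its argument "targets" is a list that holds one entry, the list of rows, each a list of 5 numbers: the shift along the world's x, y, z in cm, then the turn about the world's z in rad, then the finger opening in cm, from 0 to 8.54. A call has 1 to 12 rows; each row is the pose to reach, as a shift and turn from the pose commanded when the call began; what a row does not reach only later rows make up. A row lasts 1/8 s, in which the tool goes at most 62.5 mm and 10.7 degrees, less where a joint would pass 70% of its speed; a pose out of reach is approached as far as the arm can. A call with a gripper value outside its range is refused whole. The fingers move at their own pace and stop on an object; the grip force is fixed at half the most. Time passes only in rows, so rows that repeat a pose let the fingers close. It gives the time, the measured TCP pose, the force and the opening at its end, in the units of the state.
- bot.get_obs(): the state, without advancing time (a new reading comes with each control period).
- vision.camera(name): name is "scene" or "top"; returns the picture (384x512x3 uint8, red, green, blue); there is no depth.
- vision.get_calibration(name): a dict with "vertical_fov" (degrees; the focal length in pixels is half the picture's height over the tangent of half this angle, whatever the lens; pixels are square), "cx", "cy" (the principal point, pixels), "k1" (the pictures are not rectified: a ray, as slopes to the right and down, at radius r is drawn at 1 + k1 r^2 times it, then the intrinsics apply), "rvec" (rotation vector, rad) and "tvec" (3), from world to camera coordinates, as OpenCV has them. Camera axes: x right, y down, z forward; pixel columns grow to the right and rows downward; lengths in m; the calibration is good to about 2 mm. A picture is of the moment at which its call begins. get_calibration takes no time and is no camera call.
- bot.job_done(): hands the job in, once; it reports no verdict.
Trained networks look in the newest picture that a camera, given by its name, has taken for a name from the list of things; names that differ only in an ending like _2 or _b are one class to them, and where a whole thing is asked for, a point or a joint stands for the part that bears it (a point fixed in the world has none). Each returns a list of dicts, best first, with "score" (0 to 1); they miss things now and then, are a little off and sometimes report something else, mostly with a low value. They report only what shows in the picture. A call takes as long as a camera call. They do not tell look-alikes from the thing itself.
- vision.boxes_of(target, camera): "uv" ([column, row] in pixels, amid what is visible of it).
The state is a dict: "clock": time; "joint_pos": joint angles; "joint_vel": joint speeds; "tau": joint torques, N m; "eef_pos": TCP position; "tool_rot": TCP orientation; "ft_force": force on the tool from outside, world axes, zero at the start; "ft_torque": the same for the moment, N m; "grip_width": finger opening in m.
Only numpy, scipy, OpenCV 4.12 (cv2) and the standard library are available. Lean on these libraries where they do the work, as an engineer would, in place of code of your own. Each camera call takes 0.05 s, during which the arm holds its last target.

## Task

Sound the blind bore of the grey jig block: take the orange-handled depth rod from its pipe stand, lower it into the bore to find whether that is 30 or 60 mm deep, and hang the rod back in its stand. Then stand the matching steel rest post upright in the bore, fully home: the short, red-capped post if it is 30 mm deep, the long, black-capped one if it is 60 mm. Leave the other post standing where it is.

Things in the scene. Friction and masses are not known exactly. Their poses are not given: they have to be found in the camera images.
- jig_block: Fixed grey jig block, 76 mm wide (y), 75 mm high. Origin: centre of the mouth of its one round, vertical, blind bore in the level top, 75 mm above the table; z up. Bore: 42 mm in diameter, flat floor, 30 mm or 60 mm deep (varies between starts). The block reaches 38 mm from the bore to -x and 104 mm to +x (solid), plus a foot under 25 mm high out to 139 mm.
- depth_rod: Loose, 0.15 kg. Origin: lower tip; z up the rod. Steel shaft 12 mm thick, 0 to 80 mm (red rings at 30, 60); brass collar 52 mm wide, 80 to 86; orange handle 24 x 24 mm (faces along x, y), 86 to 130: grip here. Hangs upright by its collar on the rim of its stand, a fixed grey pipe stub centred under it, 42 mm outside, at least 28 mm inside, 90 mm high, so the tip starts 10 mm above the table.
- short_post: Loose round steel rest post, 30 mm in diameter, 85 mm high, with a slightly narrower red cap forming its top 4 mm, 0.2 to 0.4 kg, standing upright on the table. Origin: centre of its underside; z up. Right for the 30 mm bore, where it stands 55 mm proud of the block.
- long_post: Like the short post, but 115 mm high and with a black cap. Origin: centre of its underside; z up. Right for the 60 mm bore, where it also stands 55 mm proud of the block.
Not all that is in view belongs to the job. Of the things like the depth_rod, leave any that is pink; of the rest the larger one is meant.

How it is judged:
On the way, in this order (a step that is already met when the one before it is completed fails the run):
1. the held depth rod is down in the bore, its tip at least 25 mm below the mouth (horizontal distance between depth_rod and jig_block below 0.02 m and z of depth_rod in the frame of jig_block below -0.025 m and contact force between the fingers and depth_rod above 1 N), for 0.2 s.
2. the rod hangs in its stand again, let go (distance of depth_rod from where it was at the start of the episode below 0.02 m and angle between depth_rod's own z axis and vertical below 0.175 rad and contact force between the fingers and depth_rod below 0.1 N), for 0.2 s.
At the end, for the whole second after the job is handed in: Short post's foot 30 mm or long post's foot 60 mm below the bore's mouth (10 mm either way: only the matching post), centred within 12 mm; other post within 30 mm, rod within 20 mm of its start; all upright within 10 degrees; post and rod at rest (((horizontal distance between short_post and jig_block below 0.012 m and z of short_post in the frame of jig_block between -0.04 and -0.02 m and angle between each of short_post, long_post's own z axis and vertical below 0.175 rad and linear speed of short_post below 0.02 m/s and distance of long_post from where it was at the start of the episode below 0.03 m) or (horizontal distance between long_post and jig_block below 0.012 m and z of long_post in the frame of jig_block between -0.07 and -0.05 m and angle between each of long_post, short_post's own z axis and vertical below 0.175 rad and linear speed of long_post below 0.02 m/s and distance of short_post from where it was at the start of the episode below 0.03 m)) and distance of depth_rod from where it was at the start of the episode below 0.02 m and angle between depth_rod's own z axis and vertical below 0.175 rad and linear speed of depth_rod below 0.02 m/s); the robot touches nothing.
It also fails if it takes over 61 s, if anything falls off the work surface, if the arm or the gripper's body presses on something with over 40 N, if the wrist force passes 120 N, or if a joint passes its speed limit or range.

## Working session

There is one attempt and no reset: what is moved stays moved. The work goes in short steps, Python scripts to look and compute and a tool call to move; the robot and the scene stay as the last step left them, time stands still between calls to the robot, and variables do not carry over. Pictures are saved under pics/ and viewed, and the job is handed in when it is done.

Besides the shell and the picture viewer there is one more tool, called after "Request:" in YAML: its name, and indented under it one key for each argument. send_rows: Moves the arm, as the interface text tells. Its arguments: {"type":"object","properties":{"targets":{"type":"array"}},"required":["targets"]}

```bash
mkdir -p pics
python3 - <<'E'
from workcell import bot, vision
import cv2
o=bot.get_obs()
for k in ("clock","eef_pos","tool_rot","grip_width","ft_force"): print(k,o[k])
for c in ("scene","top"):
    im=vision.camera(c); cv2.imwrite(f"pics/{c}0.png",im[:,:,::-1])
    print(c,vision.get_calibration(c))
    for t in ("jig_block","depth_rod","short_post","long_post"):
        print(t,[(d["uv"],round(d["score"],2)) for d in vision.boxes_of(t,c)])
E
```

```text
clock 0.0
eef_pos [ 0.19851087 -0.45819869  0.2304012 ]
tool_rot [ 9.79178234e-01  2.02999650e-01 -1.97688845e-04 -1.04335018e-03]
grip_width 0.08532235572306568
ft_force [-0.32635614 -0.57138375 -0.48619785]
scene {'vertical_fov': 57.82630046985733, 'cx': 252.87389706638356, 'cy': 189.65825082701127, 'k1': 0.036118551051295605, 'rvec': array([ 0.77076543, -2.3134076 ,  1.45065512]), 'tvec': array([0.54821323, 0.17522963, 0.69301568])}
jig_block [([277.3, 201.3], 0.87)]
depth_rod [([217.1, 232.4], 0.63), ([195.1, 183.7], 0.58)]
short_post [([195.5, 272.1], 0.87)]
long_post [([299.2, 166.9], 0.87)]
top {'vertical_fov': 49.81975531686871, 'cx': 254.72559414349644, 'cy': 188.249010294336, 'k1': -0.038347100672751294, 'rvec': array([ 2.16732237, -2.19214073,  0.08225964]), 'tvec': array([0.16912401, 0.55555816, 1.13977904])}
jig_block [([272.9, 189.4], 0.94)]
depth_rod [([231.3, 141.8], 0.86), ([222.9, 191.7], 0.53)]
short_post [([158.8, 213.4], 0.71)]
long_post [([349.1, 183.5], 0.61)]
```

Run:
```python
import cv2
for c,(x0,y0,x1,y1) in (("scene",(130,110,350,300)),("top",(120,90,400,280))):
    im=cv2.imread(f"pics/{c}0.png")
    cv2.imwrite(f"pics/{c}0_crop.png",cv2.resize(im[y0:y1,x0:x1],None,fx=2.8,fy=2.8,interpolation=cv2.INTER_CUBIC))
```

```text
(no output)
```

View pics/scene0.png

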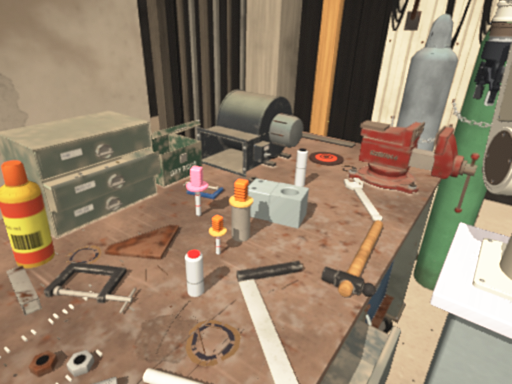

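View pics/top0.png

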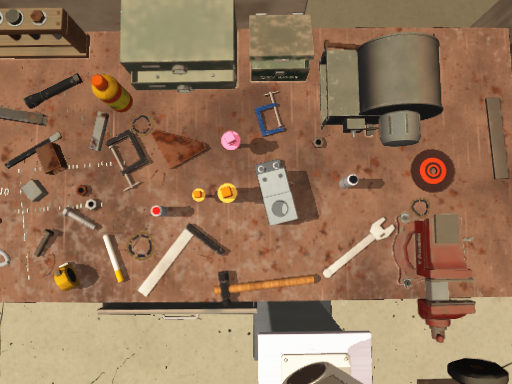

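View pics/scene0_crop.png

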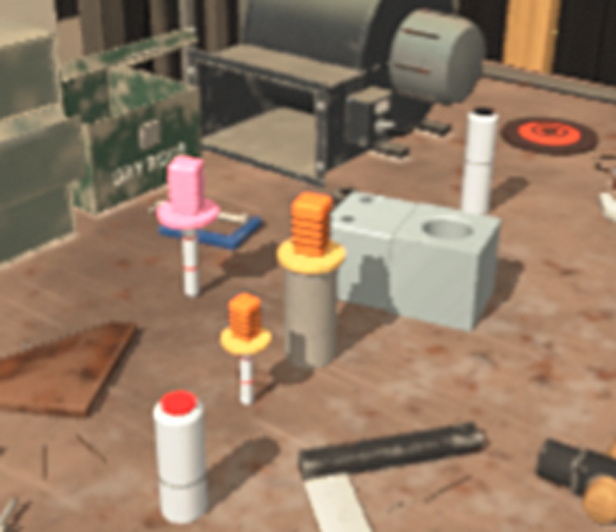

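View pics/top0_crop.png

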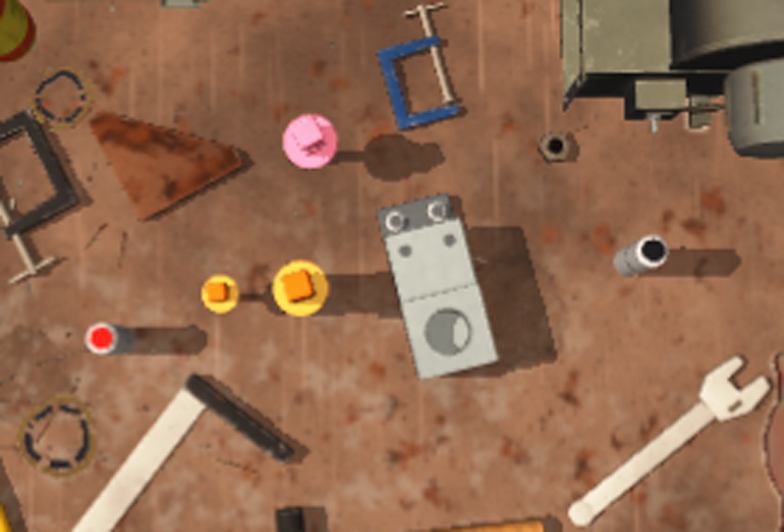

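The candidates for the depth rod in the top view are pink (231,140), small orange (198,195) and larger orange in a pipe stand (227,193). The crops confirm that the last is meant: it isn't pink, it is the larger of the two, and it hangs by its collar on the grey pipe. The red-capped short post is at (156,211) and the black-capped long post at (351,181). Next I'll measure positions.

```bash
cat > h.py <<'E'
import numpy as np, cv2
from workcell import bot, vision
class Cam:
    def __init__(s,c):
        k=vision.get_calibration(c); s.f=192/np.tan(np.radians(k["vertical_fov"])/2)
        s.K=np.array([[s.f,0,k["cx"]],[0,s.f,k["cy"]],[0,0,1]]); s.d=np.array([k["k1"],0,0,0,0.])
        s.rv=k["rvec"]; s.t=k["tvec"]; s.R=cv2.Rodrigues(s.rv)[0]
    def at(s,uv,z):
        n=cv2.undistortPoints(np.array([[uv]],float),s.K,s.d).ravel()
        d=s.R.T@np.array([n[0],n[1],1]); c=-s.R.T@s.t
        return c+d*(z-c[2])/d[2]
    def px(s,p):
        return cv2.projectPoints(np.array(p,float).reshape(-1,1,3),s.rv,s.t,s.K,s.d)[0].reshape(-1,2)
T=Cam("top"); S=Cam("scene")
E
cat > m.py <<'E'
from h import *
im=cv2.imread("pics/top0.png"); hsv=cv2.cvtColor(im,cv2.COLOR_BGR2HSV)
sc=cv2.imread("pics/scene0.png"); hs=cv2.cvtColor(sc,cv2.COLOR_BGR2HSV)
def comps(mask,box):
    m=np.zeros_like(mask); x0,y0,x1,y1=box; m[y0:y1,x0:x1]=mask[y0:y1,x0:x1]
    n,l,s,c=cv2.connectedComponentsWithStats(m); i=1+np.argmax(s[1:,4]); return c[i],s[i],(l==i).astype(np.uint8)
def rep(n,cam,m,box,z):
    c,s,mk=comps(m,box); print(n,c.round(1),s,cam.at(c,z).round(4)); return mk
print("handle hsv",hsv[192,227],hsv[199,227], "bore",hsv[210,278],hsv[195,278])
a=(215,180,240,206)
rep("collar+h z.096",T,cv2.inRange(hsv,(5,150,120),(35,255,255)),a,.096)
mk=rep("handle z.14",T,cv2.inRange(hsv,(5,150,120),(19,255,255)),a,.14)
cn=cv2.findContours(mk,0,1)[0]; r=cv2.minAreaRect(max(cn,key=cv2.contourArea)); bp=cv2.boxPoints(r); print(r)
w=[T.at(p,.14)[:2] for p in bp]
for i in range(4): e=w[(i+1)%4]-w[i]; print("edge",np.linalg.norm(e).round(4),np.arctan2(e[1],e[0]).round(3))
rep("red",T,cv2.inRange(hsv,(0,150,120),(8,255,255))|cv2.inRange(hsv,(172,150,120),(180,255,255)),(145,200,168,222),.085)
rep("blk",T,cv2.inRange(hsv,(0,0,0),(180,255,60)),(343,172,360,190),.115)
# block top
g=rep("blocktop",T,cv2.inRange(hsv,(30,0,150),(120,60,255)),(250,150,305,232),.075)
cv2.imwrite("pics/crop_h.png",cv2.resize(im[175:235,205:305],None,fx=8,fy=8,interpolation=cv2.INTER_CUBIC))
for n,uv,z in (("ruf bore scene",(290,191),.075),("scene handle top",(241.5,181.5),.14)): print(n,S.at(uv,z).round(4))
print(T.px([[0,0,0],[.2,-.46,.23]]))
E
python3 m.py
```

```text
handle hsv [ 17 232 253] [ 25 173 253] bore [ 30  21 132] [ 26  20 202]
collar+h z.096 [226.8 192.4] [217 183  21  20 316] [0.5414 0.2361 0.096 ]
handle z.14 [229.  192.1] [220 186  18  16 165] [0.5392 0.2275 0.14  ]
((228.0616455078125, 192.33560180664062), (17.439130783081055, 13.459732055664062), 20.556045532226562)
edge 0.034 -0.364
edge 0.0442 -1.942
edge 0.034 2.775
edge 0.0441 1.201
red [155.9 210.2] [153 207   7   7  42] [0.4971 0.4256 0.085 ]
blk [353.  178.9] [350 176   7   7  41] [ 0.5716 -0.0926  0.115 ]
blocktop [271.  173.5] [270 173   3   2   6] [0.5926 0.1184 0.075 ]
ruf bore scene [0.4967 0.0989 0.075 ]
scene handle top [0.5368 0.241  0.14  ]
[[315.46269768 387.76528826]
 [528.24126462 333.67438656]]
```

```bash
sleep 1; ls pics
```

```text
crop_h.png
scene0.png
scene0_crop.png
top0.png
top0_crop.png
```

View pics/crop_h.png

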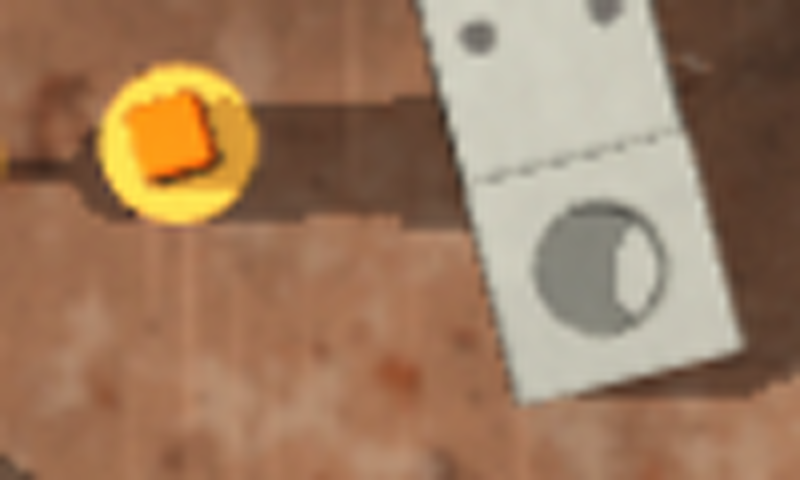

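```bash
cat > m2.py <<'E'
from h import *
P=lambda X,Y:(205+(X+.5)/8-.5,175+(Y+.5)/8-.5)
def ang(a,b,z):
    e=T.at(P(*b),z)-T.at(P(*a),z); return np.linalg.norm(e).round(4),np.arctan2(e[1],e[0]).round(3)
print("collar",T.at(P(179,143),.096)); print("handle",T.at(P(169,136),.140))
c=[(124,110),(195,90),(213,163),(145,180)]
for i in range(4): print(ang(c[i],c[(i+1)%4],.14))
print("bore",T.at(P(600,268),.075))
print("block front",ang((522,405),(745,347),.075),"left side",ang((522,405),(420,0),.075),"right",ang((745,347),(655,0),.075))
# scene crop: scale 2.8 offset 130,110
Q=lambda X,Y:(130+(X+.5)/2.8-.5,110+(Y+.5)/2.8-.5)
print("scene bore",S.at(Q(447,229),.075),"red",S.at(Q(180,402),.085),"blk",S.at(Q(483,112),.115),"collar",S.at(Q(312,254),.096))
E
python3 m2.py
```

```text
collar [0.54142098 0.23579399 0.096     ]
handle [0.54061755 0.23584645 0.14      ]
(np.float64(0.0233), np.float64(-1.307))
(np.float64(0.0238), np.float64(-2.907))
(np.float64(0.0221), np.float64(1.805))
(np.float64(0.0231), np.float64(0.286))
bore [0.49941387 0.09687702 0.075     ]
block front (np.float64(0.0769), np.float64(-1.329)) left side (np.float64(0.1398), np.float64(0.234)) right (np.float64(0.12), np.float64(0.236))
scene bore [0.49670289 0.10211505 0.075     ] red [0.49408052 0.42857175 0.085     ] blk [ 0.56588148 -0.08140895  0.115     ] collar [0.53581169 0.24271273 0.096     ]
```

Request:
send_rows:
  targets:
    - [[0,0,3,0.2,8.5],[6,10,3,0.4,8.5],[12,22,3,0.6,8.5],[17,34,3,0.8,8.5],[22,46,3,1.0,8.5],[27,56,3,1.2,8.5],[31,64,2,1.35,8.5],[34,69.6,0,1.41,8.5],[34,69.6,-3,1.41,8.5],[34,69.6,-3,1.41,8.5],[34,69.6,-3,1.41,8.5],[34,69.6,-3,1.41,8.5]]

```text
clock: 2.0
eef_pos: [0.5001, 0.1575, 0.2157]
tool_rot: [0.614, 0.789, 0.0, 0.0]
ft_force: [0.3, -0.4, 1.0]
grip_width: 0.0849
```

```bash
cat > look.py <<'E'
import sys; from h import *
n=sys.argv[1]
o=bot.get_obs(); q=o["tool_rot"]
from scipy.spatial.transform import Rotation as R
y=R.from_quat(q).as_matrix()[:,1]
print("t",o["clock"],"p",o["eef_pos"].round(4),"jaw",np.arctan2(y[1],y[0]).round(3),"grip",round(o["grip_width"],4),"F",o["ft_force"].round(2),"q",o["joint_pos"].round(2))
crops={"scene":tuple(map(int,sys.argv[2].split(','))),"top":tuple(map(int,sys.argv[3].split(',')))}
for c,(x0,y0,x1,y1) in crops.items():
    im=vision.camera(c)[:,:,::-1]; cv2.imwrite(f"pics/{n}_{c}_full.png",im)
    crops[c]=cv2.resize(im[y0:y1,x0:x1],(390,390),interpolation=cv2.INTER_CUBIC)
cv2.imwrite(f"pics/{n}.png",np.hstack(list(crops.values())))
E
python3 look.py pre 170,110,300,240 180,140,310,270
```

```text
t 2.0 p [0.5001 0.1575 0.2157] jaw 0.248 grip 0.0849 F [ 0.26 -0.42  0.97] q [ 0.31  0.3   0.04  1.31 -0.    1.63]
```

View pics/pre.png

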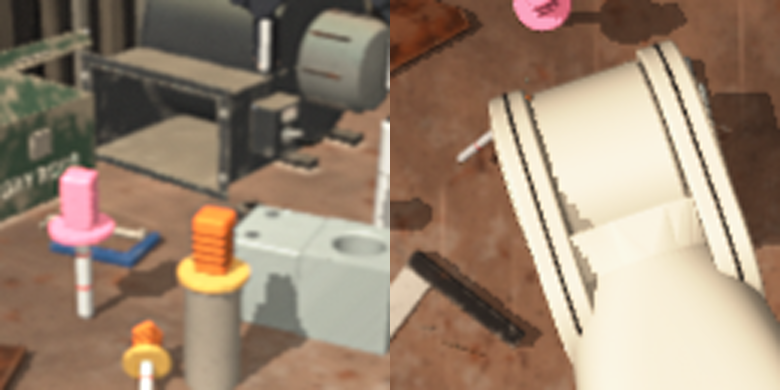

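Request:
send_rows:
  targets:
    - [[0,0,0,0,8.5],[0,0,0,0,8.5]]

```text
clock: 2.35
eef_pos: [0.4991, 0.1544, 0.2162]
tool_rot: [0.615, 0.789, 0.0, 0.0]
ft_force: [-0.1, 0.2, 0.8]
grip_width: 0.0849
```

Request:
send_rows:
  targets:
    - [[2,4.2,0,0,8.5],[4,8.4,-1,0,8.5],[4,8.4,-1.6,0,8.5],[4,8.4,-1.6,0,8.5],[4,8.4,-1.6,0,8.5]]

```text
clock: 2.98
eef_pos: [0.5392, 0.2379, 0.2007]
tool_rot: [0.615, 0.789, 0.0, 0.0]
ft_force: [0.3, 0.0, -0.1]
grip_width: 0.0849
```

```bash
python3 look.py pre2 190,130,290,230 180,140,310,270
```

```text
t 2.975 p [0.5392 0.2379 0.2007] jaw 0.246 grip 0.0849 F [ 0.3   0.   -0.13] q [ 0.42  0.43  0.2   1.34 -0.    1.74]
```

View pics/pre2.png

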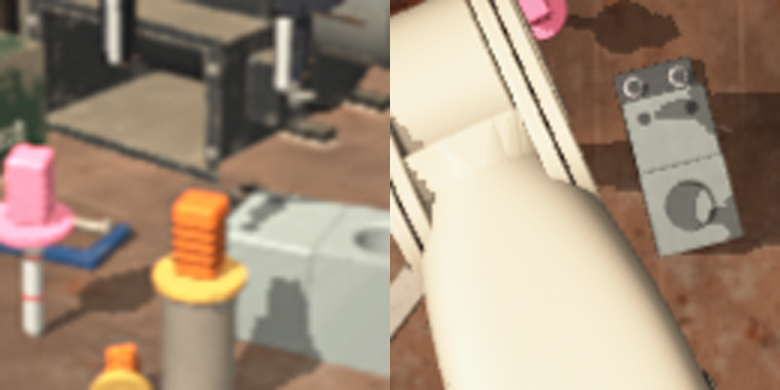

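The fingers show at scene-crop columns 115 and 285 and straddle the handle at 200. Descending.

Request:
send_rows:
  targets:
    - [[0,0,-4,0,8.5],[0,0,-7,0,8.5],[0,0,-9.6,0,8.5],[0,0,-9.6,0,8.5],[0,0,-9.6,0,8.5]]

```text
clock: 3.7
eef_pos: [0.5401, 0.2395, 0.1053]
tool_rot: [0.614, 0.789, 0.001, 0.0]
ft_force: [0.5, -0.0, 0.2]
grip_width: 0.0848
```

```bash
python3 look.py pre3 190,130,290,230 180,140,310,270
```

```text
t 3.7 p [0.5401 0.2395 0.1053] jaw 0.248 grip 0.0848 F [ 0.48 -0.04  0.21] q [ 0.42  0.5   0.04  1.11 -0.    1.74]
```

View pics/pre3.png

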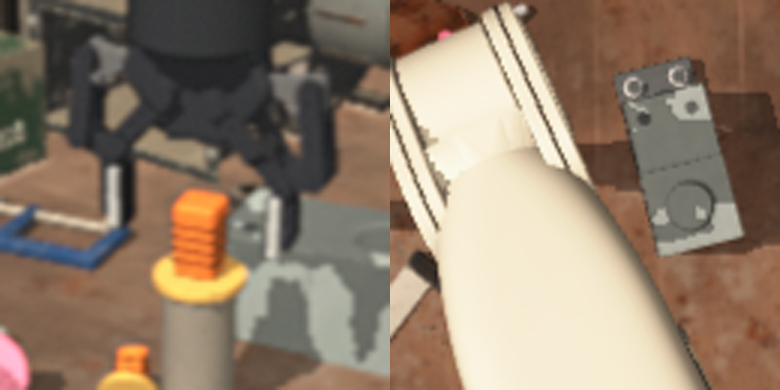

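Request:
send_rows:
  targets:
    - [[0,0,0,0,2],[0,0,0,0,2],[0,0,0,0,2],[0,0,0,0,2],[0,0,0,0,2],[0,0,0,0,2]]

```text
clock: 4.55
eef_pos: [0.5395, 0.2395, 0.1041]
tool_rot: [0.614, 0.789, 0.0, 0.0]
ft_force: [-0.7, -0.4, 2.6]
grip_width: 0.0234
```

```bash
python3 look.py cl 190,130,290,230 180,140,310,270
```

```text
t 4.55 p [0.5395 0.2395 0.1041] jaw 0.248 grip 0.0234 F [-0.73 -0.37  2.59] q [ 0.42  0.5   0.04  1.11 -0.    1.74]
```

View pics/cl.png

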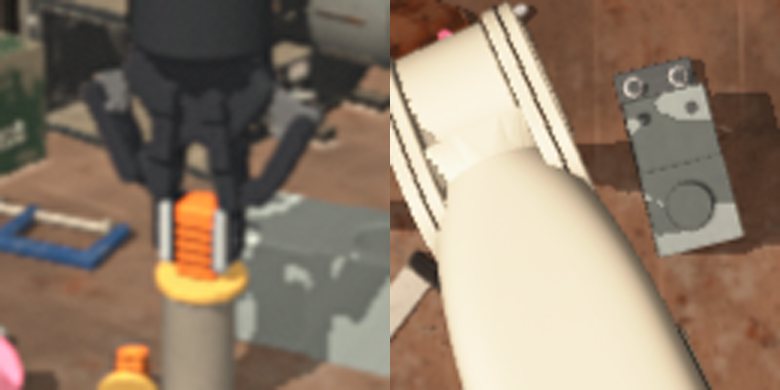

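The handle is held, with the opening at 23.4 mm. Lifting, then over the bore.

Request:
send_rows:
  targets:
    - [[0,0,4,0,2],[0,0,8,0,2],[0,0,11,0,2],[0,0,11,0,2],[-1.5,-4.5,11,0,2],[-3,-9.5,11,0,2],[-4.1,-14,11,0,2],[-4.1,-14,11,0,2],[-4.1,-14,11,0,2],[-4.1,-14,11,0,2]]

```text
clock: 5.9
eef_pos: [0.4984, 0.1003, 0.213]
tool_rot: [0.614, 0.79, -0.0, -0.0]
ft_force: [0.7, -0.1, -2.0]
grip_width: 0.0234
```

```bash
python3 look.py ov 220,110,340,230 200,130,330,260
```

```text
t 5.9 p [0.4984 0.1003 0.213 ] jaw 0.249 grip 0.0234 F [ 0.72 -0.1  -2.04] q [ 0.2   0.27 -0.01  1.3   0.    1.52]
```

View pics/ov.png

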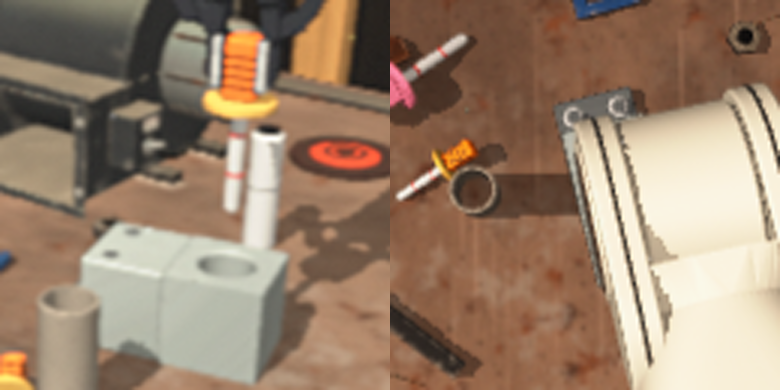

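Run:
```python
from h import *
k=120/390
Q=lambda X,Y:(220+(X+.5)*k-.5,110+(Y+.5)*k-.5)
print(S.at(Q(232,211),.119),S.at(Q(228,265),.075))
```

```text
[0.49678763 0.10036819 0.119     ] [0.49653421 0.10008948 0.075     ]
```

The rod tip lies above the bore centre (0.4968, 0.1004 against 0.4965, 0.1001). Lowering to 27 mm in.

Request:
send_rows:
  targets:
    - [[0,0,-3,0,2],[0,0,-5,0,2],[0,0,-6.5,0,2],[0,0,-7.1,0,2],[0,0,-7.1,0,2],[0,0,-7.1,0,2],[0,0,-7.1,0,2]]

```text
clock: 6.88
eef_pos: [0.4989, 0.0995, 0.1436]
tool_rot: [0.614, 0.789, 0.001, 0.001]
ft_force: [-0.5, 1.0, -1.6]
grip_width: 0.0233
```

Request:
send_rows:
  targets:
    - [[0,0,-0.2,0,2],[0,0,-0.4,0,2],[0,0,-0.6,0,2],[0,0,-0.6,0,2]]

```text
clock: 7.38
eef_pos: [0.4987, 0.0995, 0.1388]
tool_rot: [0.614, 0.789, 0.001, 0.001]
ft_force: [-3.2, -0.2, 10.3]
grip_width: 0.0231
```

```bash
python3 look.py dn 240,130,340,230 200,130,330,260
```

```text
t 7.375 p [0.4987 0.0995 0.1388] jaw 0.248 grip 0.0231 F [-3.16 -0.23 10.35] q [ 0.2   0.32 -0.14  1.11  0.    1.52]
```

View pics/dn.png

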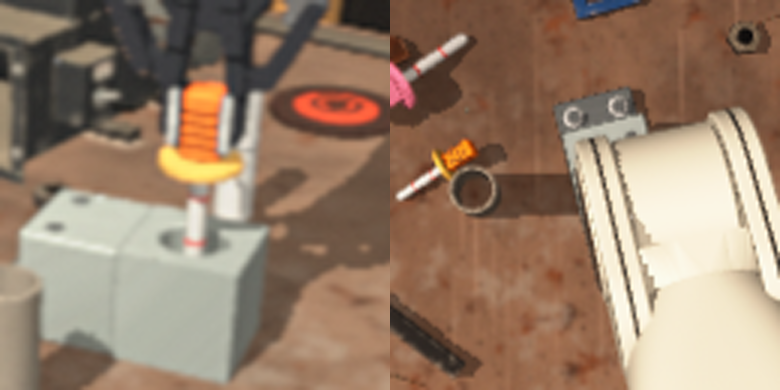

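The sounding stopped at tip z ≈ 0.045 with about 12 N upward and the 30 mm ring (scene crop 195,243) at the mouth, so the bore is 30 mm deep and the short post is the match. Returning the rod.

Request:
send_rows:
  targets:
    - [[0,0,4,0,2],[0,0,7.7,0,2],[0,0,7.7,0,2],[1.2,4,7.7,0,2],[2.6,9,7.7,0,2],[3.6,12.5,7.7,0,2],[4.1,14,7.7,0,2],[4.1,14,7.7,0,2],[4.1,14,7.7,0,2],[4.1,14,7.7,0,2]]

```text
clock: 8.72
eef_pos: [0.5392, 0.2381, 0.214]
tool_rot: [0.615, 0.789, -0.0, 0.0]
ft_force: [-0.6, 0.0, -1.3]
grip_width: 0.0235
```

```bash
python3 look.py bk 180,110,300,230 180,140,310,270
```

```text
t 8.725 p [0.5392 0.2381 0.214 ] jaw 0.246 grip 0.0235 F [-0.65  0.04 -1.34] q [ 0.42  0.43  0.23  1.37 -0.    1.74]
```

View pics/bk.png

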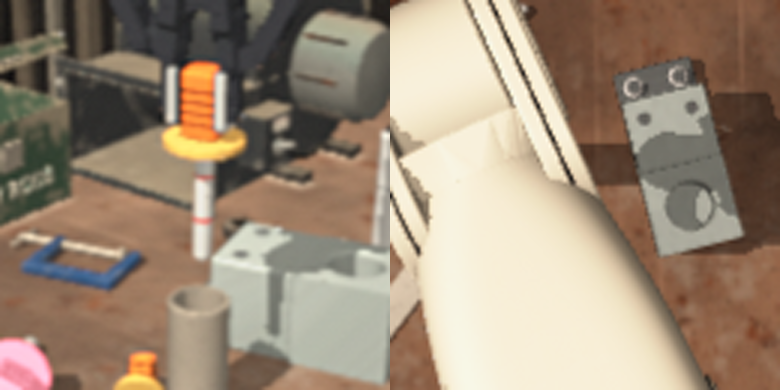

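Run:
```python
from h import *
k=120/390
Q=lambda X,Y:(180+(X+.5)*k-.5,110+(Y+.5)*k-.5)
print(S.at(Q(203,256),.119),S.at(Q(199,299),.09))
# top: pipe ring in ov_top_full, crop 200,130 scale 3, centre (473,190)-390
print(T.at((200+84/3,130+190/3),.09))
```

```text
[0.54145935 0.23228643 0.119     ] [0.53943409 0.23868653 0.09      ]
[0.53943087 0.23341876 0.09      ]
```

```bash
cat > ax.py <<'E'
from h import *
def mids(f,x0,x1,rows):
    im=cv2.imread(f).astype(int); out=[]
    for r in rows: out.append(im[r,x0:x1].sum(1))
    return out
for n,p,x0,x1 in (("ov",(.4984,.1003),285,300),("bk",(.5392,.2381),232,252)):
    z0=.119
    L=S.px([[p[0],p[1],z] for z in (.119,.149,.179,.199,.205,.249)])
    print(n,L.round(1).tolist())
    im=cv2.imread(f"pics/{n}_scene_full.png")
    c=L[0].astype(int); a=im[c[1]-75:c[1]+25,c[0]-25:c[0]+25]
    cv2.imwrite(f"pics/ax_{n}.png",cv2.resize(a,None,fx=6,fy=6,interpolation=cv2.INTER_CUBIC))
    print("crop origin",c[0]-25,c[1]-75)
a=cv2.imread("pics/ax_ov.png");b=cv2.imread("pics/ax_bk.png"); cv2.imwrite("pics/ax.png",np.hstack([a,b]))
E
python3 ax.py
```

```text
ov [[290.5, 174.4], [291.4, 162.6], [292.4, 150.4], [293.1, 142.1], [293.3, 139.5], [295.0, 120.3]]
crop origin 265 99
bk [[241.3, 189.6], [241.5, 176.9], [241.7, 163.6], [241.8, 154.5], [241.8, 151.7], [242.1, 130.6]]
crop origin 216 114
```

View pics/ax.png

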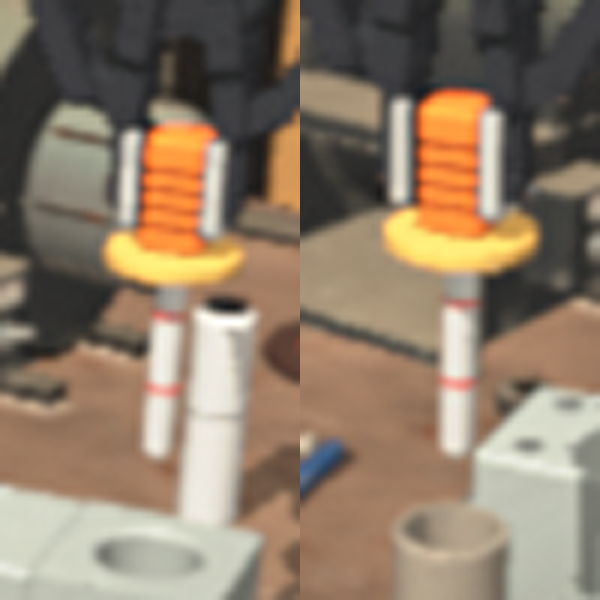

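The rod is still vertical (tip 241.7,189.3 against the predicted 241.3,189.6) and above the pipe. Lowering into the stand.

Request:
send_rows:
  targets:
    - [[0,0,-2,0,2],[0,0,-4,0,2],[0,0,-6,0,2],[0,0,-8,0,2],[0,0,-9.6,0,2],[0,0,-10.6,0,2],[0,0,-10.9,0,2],[0,0,-10.9,0,2]]

```text
clock: 9.82
eef_pos: [0.5396, 0.2395, 0.1051]
tool_rot: [0.614, 0.789, 0.0, 0.0]
ft_force: [-0.4, -0.2, -1.4]
grip_width: 0.0231
```

```bash
python3 look.py st 190,130,290,230 180,140,310,270
```

```text
t 9.825 p [0.5396 0.2395 0.1051] jaw 0.248 grip 0.0231 F [-0.38 -0.15 -1.36] q [ 0.42  0.5   0.04  1.12 -0.    1.74]
```

View pics/st.png

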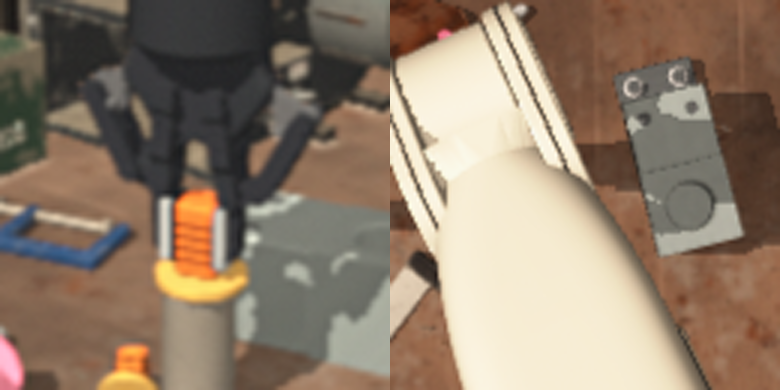

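Request:
send_rows:
  targets:
    - [[0,0,-0.1,0,2],[0,0,-0.1,0,8.5],[0,0,-0.1,0,8.5],[0,0,-0.1,0,8.5],[0,0,-0.1,0,8.5],[0,0,-0.1,0,8.5],[0,0,4,0,8.5],[0,0,8,0,8.5],[0,0,11,0,8.5],[0,0,11,0,8.5]]

```text
clock: 11.18
eef_pos: [0.5411, 0.2402, 0.218]
tool_rot: [0.614, 0.789, 0.003, 0.002]
ft_force: [-0.3, -0.9, -0.1]
grip_width: 0.0853
```

```bash
python3 look.py rel 170,150,300,280 130,140,260,270
```

```text
t 11.175 p [0.5411 0.2402 0.218 ] jaw 0.248 grip 0.0853 F [-0.33 -0.86 -0.11] q [0.42 0.43 0.23 1.37 0.   1.74]
```

View pics/rel.png

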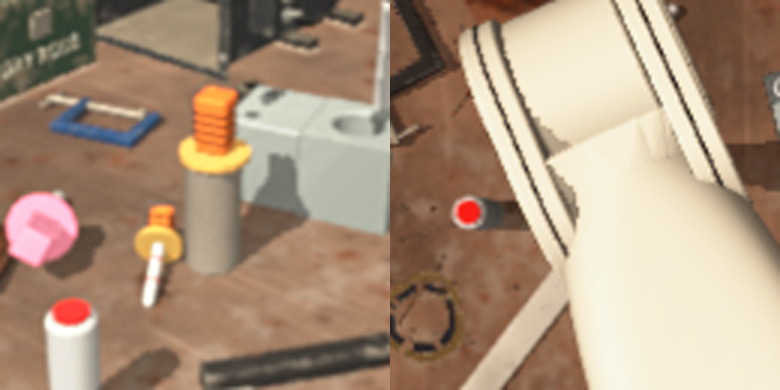

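The rod hangs upright in its stand (scene crop 215,150). The pink and small orange look-alikes toppled, without any force reading on the arm; they aren't part of the job. Moving to the short post.

Request:
send_rows:
  targets:
    - [[-1,4.5,0,0,8.5],[-2.2,9,0,0,8.5],[-3.4,14,0,0,8.5],[-4.4,18.7,0,0,8.5],[-4.4,18.7,-3,0,8.5],[-4.4,18.7,-6,0,8.5],[-4.4,18.7,-8,0,8.5],[-4.4,18.7,-8,0,8.5],[-4.4,18.7,-8,0,8.5]]

```text
clock: 12.4
eef_pos: [0.4954, 0.4264, 0.1347]
tool_rot: [0.614, 0.789, -0.0, -0.0]
ft_force: [0.6, -0.7, 0.9]
grip_width: 0.0847
```

```bash
python3 look.py sp 140,190,270,320 130,140,260,270
```

```text
t 12.4 p [0.4954 0.4264 0.1347] jaw 0.248 grip 0.0847 F [ 0.6  -0.67  0.89] q [0.71 0.6  0.3  1.27 0.   2.03]
```

View pics/sp.png

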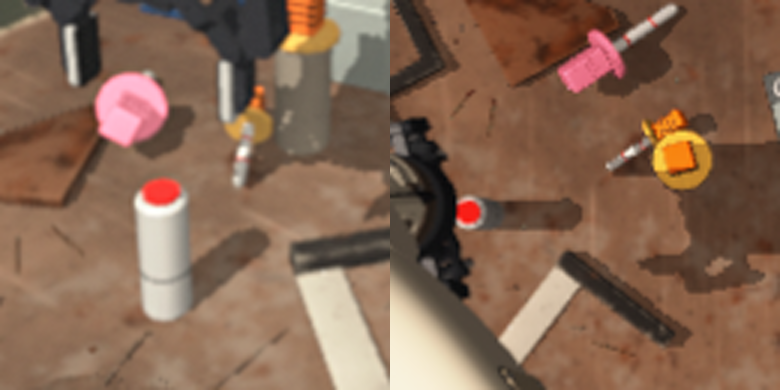

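The fingers straddle the red cap (midpoint 157, cap 160 in the crop). Descend and close.

Request:
send_rows:
  targets:
    - [[0,0,-3,0,8.5],[0,0,-6,0,8.5],[0,0,-8,0,8.5],[0,0,-9.3,0,8.5],[0,0,-9.3,0,8.5],[0,0,-9.3,0,2.4],[0,0,-9.3,0,2.4],[0,0,-9.3,0,2.4],[0,0,-9.3,0,2.4],[0,0,-9.3,0,2.4],[0,0,-9.3,0,2.4]]

```text
clock: 13.88
eef_pos: [0.4959, 0.4269, 0.0428]
tool_rot: [0.614, 0.789, 0.001, 0.0]
ft_force: [-0.5, -0.0, 5.1]
grip_width: 0.0284
```

```bash
python3 look.py spc 140,190,270,320 130,140,260,270
```

```text
t 13.875 p [0.4959 0.4269 0.0428] jaw 0.248 grip 0.0284 F [-0.53 -0.03  5.13] q [ 0.71  0.67  0.17  1.07 -0.    2.03]
```

View pics/spc.png

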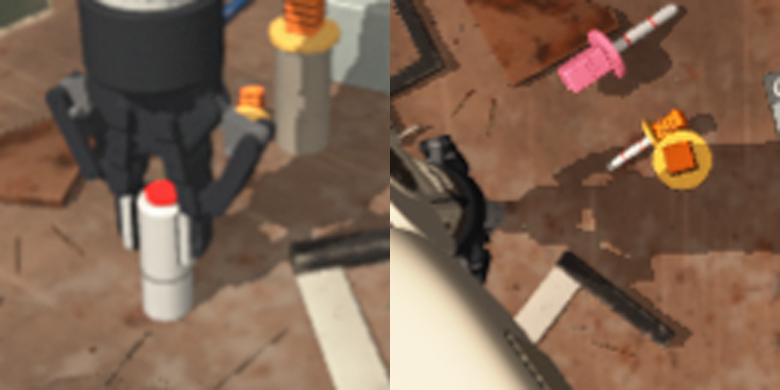

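Request:
send_rows:
  targets:
    - [[0,0,4,0,2.4],[0,0,9,0,2.4],[0,0,13.5,0,2.4],[0,0,13.5,0,2.4],[-1,-5,13.5,0,2.4],[-2,-10,13.5,0,2.4],[-2,-15,13.5,0,2.4],[-2,-20,13.5,0,2.4],[-1,-25,13.5,0,2.4],[0.2,-30,13.5,0,2.4],[0.2,-32.7,13.5,0,2.4],[0.2,-32.7,13.5,0,2.4]]

```text
clock: 15.48
eef_pos: [0.4957, 0.0972, 0.1744]
tool_rot: [0.616, 0.788, -0.002, -0.002]
ft_force: [0.7, -0.0, -2.0]
grip_width: 0.0288
```

Request:
send_rows:
  targets:
    - [[0,0,-2,0,2.4],[0,0,-4,0,2.4],[0,0,-4,0,2.4],[0,0,-4,0,2.4]]

```text
clock: 15.98
eef_pos: [0.4971, 0.1001, 0.1366]
tool_rot: [0.614, 0.789, -0.0, -0.0]
ft_force: [0.4, 0.4, -2.3]
grip_width: 0.0284
```

```bash
python3 look.py so 230,110,340,220 200,130,330,260
python3 - <<'E'
import cv2
a=cv2.imread("pics/so_scene_full.png")[130:220,250:330]
cv2.imwrite("pics/so_c.png",cv2.resize(a,None,fx=6,fy=6,interpolation=cv2.INTER_CUBIC))
E
```

```text
t 15.975 p [0.4971 0.1001 0.1366] jaw 0.249 grip 0.0284 F [ 0.43  0.41 -2.35] q [ 0.2   0.32 -0.15  1.11  0.    1.52]
```

View pics/so_c.png

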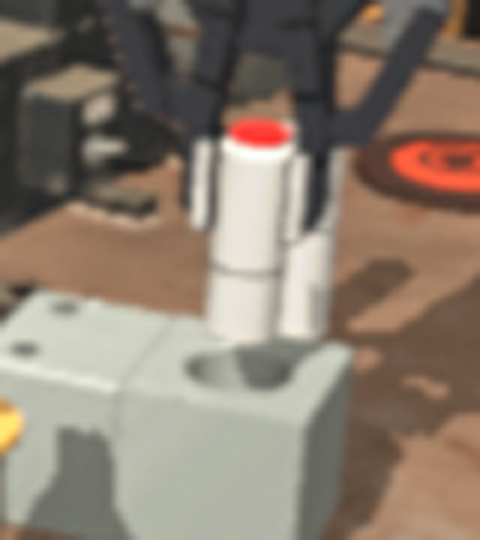

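Run:
```python
from h import *
Q=lambda X,Y:(250+(X+.5)/6-.5,130+(Y+.5)/6-.5)
f=.0938
print("foot",S.at(Q(241,326),f),"cap",S.at(Q(261,133),f+.085))
print("bore",S.at(Q(242,369),.075))
p=lambda x:((x-np.array([250,130])+.5)*6-.5).round(0)
b=S.at(Q(242,369),.075)
for r,z in ((.015,f),(.021,.075)):
    a=np.linspace(0,2*np.pi,60); pts=p(S.px(np.c_[b[0]+r*np.cos(a),b[1]+r*np.sin(a),0*a+z])); print(pts.min(0),pts.max(0))
print("cap pred",p(S.px([[b[0],b[1],f+.085]])))
```

```text
foot [0.49850171 0.09976066 0.0938    ] cap [0.49304483 0.10663179 0.1788    ]
bore [0.49662944 0.09940797 0.075     ]
[208. 311.] [283. 343.]
[190. 346.] [294. 393.]
cap pred [[262. 126.]]
```

The held post's foot (0.4985, 0.0998) lies within about 2 mm of the bore centre (0.4966, 0.0994). Inserting.

Request:
send_rows:
  targets:
    - [[0,0,-1,0,2.4],[0,0,-2,0,2.4],[0,0,-3,0,2.4],[0,0,-3.7,0,2.4],[0,0,-3.7,0,2.4]]

```text
clock: 16.7
eef_pos: [0.4967, 0.0993, 0.0989]
tool_rot: [0.614, 0.789, -0.001, -0.001]
ft_force: [-0.1, 0.7, -2.8]
grip_width: 0.0286
```

Request:
send_rows:
  targets:
    - [[0,0,-0.4,0,2.4],[0,0,-0.8,0,2.4],[0,0,-1.1,0,2.4],[0,0,-1.1,0,2.4]]

```text
clock: 17.2
eef_pos: [0.4971, 0.0994, 0.0886]
tool_rot: [0.614, 0.789, -0.0, -0.0]
ft_force: [-0.1, 0.2, -2.3]
grip_width: 0.0287
```

Request:
send_rows:
  targets:
    - [[0,0,-0.1,0,2.4],[0,0,-0.1,0,2.4],[0,0,-0.1,0,2.4]]

```text
clock: 17.58
eef_pos: [0.4974, 0.0995, 0.0879]
tool_rot: [0.614, 0.789, 0.0, 0.0]
ft_force: [-0.5, 0.5, -2.9]
grip_width: 0.0285
```

```bash
python3 look.py ins 240,110,340,210 200,130,330,260
```

```text
t 17.575 p [0.4974 0.0995 0.0879] jaw 0.248 grip 0.0285 F [-0.52  0.5  -2.94] q [ 0.2   0.36 -0.22  0.99  0.    1.52]
```

View pics/ins.png

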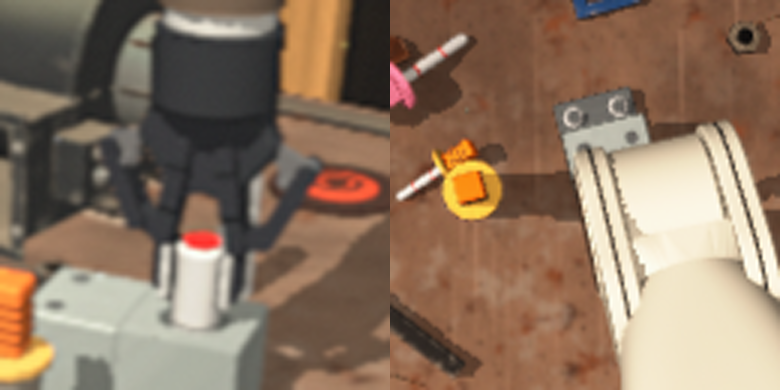

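Request:
send_rows:
  targets:
    - [[0,0,-0.1,0,8.5],[0,0,-0.1,0,8.5],[0,0,-0.1,0,8.5],[0,0,-0.1,0,8.5],[0,0,-0.1,0,8.5],[0,0,4,0,8.5],[0,0,8,0,8.5],[0,0,13,0,8.5],[-5,-5,14,0,8.5],[-10,-10,14,0,8.5],[-10,-14,14,0,8.5],[-10,-14,14,0,8.5]]

```text
clock: 19.18
eef_pos: [0.3963, -0.0431, 0.2283]
tool_rot: [0.617, 0.787, 0.0, 0.001]
ft_force: [-0.3, 1.0, 1.1]
grip_width: 0.0849
```

Request:
send_rows:
  targets:
    - [[-2,-5,0,0,8.5],[-4,-10,0,0,8.5],[-6,-15,0,0,8.5],[-6,-18,0,0,8.5],[-6,-18,0,0,8.5],[-6,-18,0,0,8.5]]

```text
clock: 19.92
eef_pos: [0.3377, -0.2197, 0.2276]
tool_rot: [0.614, 0.789, 0.0, -0.0]
ft_force: [0.3, 0.4, 0.0]
grip_width: 0.0848
```

```bash
python3 look.py fin 190,130,320,260 220,130,370,280
python3 - <<'E'
from h import *
for c,t in (("top","short_post"),("top","long_post"),("top","depth_rod"),("scene","short_post"),("scene","long_post")):
    print(c,t,[(d["uv"],round(d["score"],2)) for d in vision.boxes_of(t,c)])
hsv=cv2.cvtColor(cv2.imread("pics/fin_top_full.png"),cv2.COLOR_BGR2HSV)
def cen(m,b):
    x0,y0,x1,y1=b; ys,xs=np.nonzero(m[y0:y1,x0:x1]); return (xs.mean()+x0,ys.mean()+y0),len(xs)
red=cv2.inRange(hsv,(0,150,120),(8,255,255))|cv2.inRange(hsv,(172,150,120),(180,255,255))
c,n=cen(red,(260,190,300,225)); print("red",c,n,T.at(c,.130),"bore top-cam .4994,.0969")
c,n=cen(cv2.inRange(hsv,(0,0,0),(180,255,60)),(343,172,360,190)); print("blk",c,n,T.at(c,.115))
c,n=cen(cv2.inRange(hsv,(5,150,120),(35,255,255)),(215,180,240,206)); print("rod",c,n,T.at(c,.096))
E
```

```text
t 19.925 p [ 0.3377 -0.2197  0.2276] jaw 0.249 grip 0.0848 F [0.28 0.42 0.04] q [-0.58  0.05 -0.23  1.29  0.    0.74]
top short_post []
top long_post [([349.1, 182.9], 0.71)]
top depth_rod [([200.7, 157.2], 0.92), ([219.2, 188.9], 0.69), ([226.9, 192.1], 0.54)]
scene short_post [([290.0, 183.6], 0.84)]
scene long_post [([303.6, 168.0], 0.82)]
red (np.float64(279.82978723404256), np.float64(208.02127659574467)) 47 [0.49785664 0.09931777 0.13      ] bore top-cam .4994,.0969
blk (np.float64(353.0), np.float64(178.85365853658536)) 41 [ 0.5716312  -0.09257281  0.115     ]
rod (np.float64(225.87435897435898), np.float64(190.93076923076924)) 390 [0.54542638 0.23856879 0.096     ]
```

View pics/fin.png

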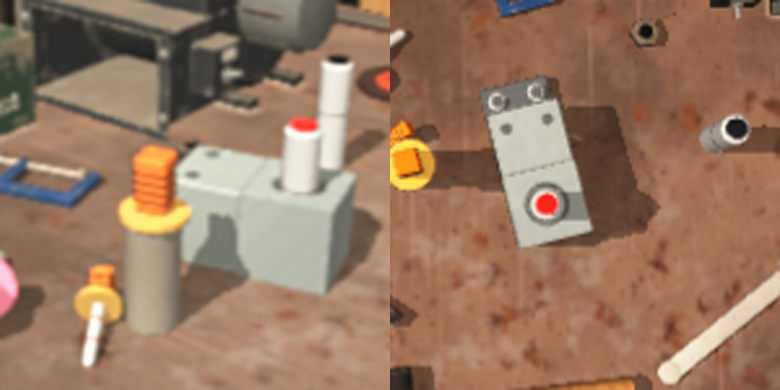

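Run:
```python
from h import *
im=cv2.imread("pics/fin_scene_full.png"); hsv=cv2.cvtColor(im,cv2.COLOR_BGR2HSV)
red=cv2.inRange(hsv,(0,150,120),(6,255,255))|cv2.inRange(hsv,(172,150,120),(180,255,255))
ys,xs=np.nonzero(red[160:185,275:305]); c=(xs.mean()+275,ys.mean()+160); print(c,S.at(c,.13))
def col(f):
    h=cv2.cvtColor(cv2.imread(f),cv2.COLOR_BGR2HSV); m=cv2.inRange(h,(5,150,120),(35,255,255))[170:212,225:260]
    ys,xs=np.nonzero(m); return xs.mean()+225,ys.mean()+170,len(xs)
print(col("pics/scene0.png"),col("pics/fin_scene_full.png"))
bot.job_done()
```

```text
(np.float64(290.75), np.float64(170.78125)) [0.49649275 0.10386513 0.13      ]
(np.float64(240.85626911314984), np.float64(190.95107033639144), 327) (np.float64(241.50470219435738), np.float64(190.84326018808778), 319)
the job is handed in; nothing more can be done
```

The short, red-capped post is standing in the bore, and the job was handed in at about 20 s of the 61 s allowed. No verdict was reported.

- **Sounding:** The depth rod stopped on the bore floor about 30 mm below the mouth. The upward force rose to about 12 N and its 30 mm ring sat level with the mouth, so the short post was the right one.
- **Rod:** It hangs upright in its stand again. The scene camera shows it within about 0.7 pixel of where it started. The final top-camera reading was a few millimetres off; I put that down to the small orange look-alike, whose handle now falls within the measured area.
- **Short post:** I found its red cap within about 5 mm of the bore centre in both cameras, taken at a cap height of 130 mm (fully home). The last force readings before release showed no clear floor contact. The gripper height put the foot at about 45 mm, which is the floor of a 30 mm bore.
- **Long post:** It has not moved; the top-camera reading is the same as at the start.
- **What went wrong:** The pink and small orange look-alike rods fell over while I approached the depth rod. The gripper felt no force at the time, so I don't know what toppled them. They lie on the table clear of the job and I left them there.
- **Camera disagreement:** The two cameras' positions differed by about 5–10 mm. I used their mean or relative moves, and each grasp and fit agreed with that.

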